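Push the ramekin home into its fenced place

ROBOT

A 6-joint arm with a two-finger parallel gripper is mounted at the origin on a cart in front of the work surface, level with it; the furniture and walls round the work are solid. World frame = base frame: x ahead of the robot, y to its left, z up, the work surface at z = 0. Lengths are in m, angles in degrees, forces in N, time in s.
With the tool pointing down it reaches from about 0.35 to 0.875 m from the base axis. Payload 4.2 kg.
Tool frame: the origin (TCP) lies where the fingers leave the gripper's body, on its centre line; the fingertips stand 70 mm ahead of it and the grasp point (between the pads) lies 51 mm ahead of it; z points along the fingers, y is the direction in which the jaws open and shut (so a half turn about z gives the same grasp; the last joint's range is limited). The gripper opens to 87 mm and grips with 3 to 60 N. Pads are 19 mm wide; open, the fingers measure 117 mm over their backs; the gripper's body (75 mm by 190 mm) begins 51 mm behind the grasp point.
Start: joints at [-57.605, 22.042, 0.453, 0, -68.411, -14.817], TCP at [0.189, -0.596, 0.292] pointing down, gripper open.
Joint ranges: [-179.83, 179.83], [-69.29, 118.12], [-61.27, 80.66], [-181.25, 117.63], [-171.15, -9.14], [-177.46, 177.46]. Speed limits (degrees/s): [159.86, 159.86, 180, 180, 180, 180].

INTERFACE

Orientations are given as a 3x3 rotation matrix whose columns are the frame's x, y, z axes.
In Python, from station import sense, cams, job gives the robot as it stands. The module is installed in compiled form; this text tells all that it offers.
- The arm moves only by the shell command python3 -m handwheel 'ROWS'. ROWS is JSON, a list of rows, each a list of 5 numbers: the shift along the tool's x, y, z in cm, then the turn about the tool's z in degrees, then the opening, from 0 (shut) to 1 (fully open). A call has 1 to 10 rows; each row shifts and turns the commanded pose from where the row before left it, along the tool's axes as they then stand; what a row does not reach is not made up. A row lasts 1/8 s, in which the tool goes at most 62.5 mm and 10.7 degrees, less where a joint would pass 70% of its speed; a pose out of reach is approached as far as the arm can. A call with a gripper value outside its range is refused whole. The fingers move at their own pace and stop on an object; the grip force is fixed at half the most. Time passes only in rows, so rows that do not move let the fingers close. It gives the time, the measured TCP pose, the force and the opening at its end, in the units of the state.
- sense(): the state, without advancing time (a new reading comes with each control period).
- cams.capture(name): name is "scene" or "side" or "wrist"; returns the picture (420x560x3 uint8, red, green, blue); there is no depth.
- cams.camera_params(name): a dict with "fx", "fy", "cx", "cy" (pixels), "origin" and "rotation" of the camera in the world. Camera axes: x right, y down, z forward; pixel columns grow to the right and rows downward; lengths in m; the calibration is good to about 2 mm. A picture is of the moment at which its call begins: read the wrist's pose just before it. camera_params takes no time and is no camera call; for the wrist camera it gives the pose at the moment of the call.
- job.finish_job(): hands the job in, once; it reports no verdict.
The state is a dict: "time_s": time; "joints": joint angles; "joint_velocities": joint speeds; "effort": joint torques, N m; "tcp_pos": TCP position; "ee_rot": TCP orientation; "wrist_force": force on the tool from outside, world axes, zero at the start; "moment": the same for the moment, N m; "gripper_width": opening from 0.0 (shut) to 1.0 (fully open).
Only numpy, scipy, OpenCV 4.12 (cv2) and the standard library are available. Lean on these libraries where they do the work, as an engineer would, in place of code of your own. Each camera call takes 0.05 s, during which the arm holds its last target. There are 200 camera calls.

TASK

With the fingers, push the white ramekin along the worktop, through the narrow gap between the two posts of the low wooden fence, and on until it rests against the fence's back rail. Push gently: do not grip, lift or tip the ramekin, and leave the other small things (blue bowl, egg cup, star cutter) where they stand.

Things in the scene. Friction and masses are not known exactly. Their poses are not given: they have to be found in the camera images.
- ramekin: the off-white (in shade greyish), straight-sided, open round ceramic ramekin, 78 mm across the rim, about 72 mm across the foot, 40 mm high, 0.13 to 0.27 kg, loose, standing on the worktop. Origin: centre of its underside; z up. Round, so its yaw does not matter.
- dock: low U-shaped fence of pale wood fixed to the worktop, no floor (the ramekin slides on the worktop). Origin: on the worktop, where the ramekin's underside centre is when it rests against the back rail. +x is level, from the open mouth to the back rail; z up. Outside x -43 to +51 mm, y +-60 mm. Back rail's inner face at x = 39 mm; side rails 90 mm apart inside; rail tops 31 mm high.
- pinch_bowl: small blue bowl with rounded sides, 69 mm across the rim, 31 mm high, loose; not to be moved. Origin: centre of its underside.
- egg_cup: white egg cup on a foot, 49 mm across, 61 mm high, loose; not to be moved. Origin: centre of its underside.
- cutter_star: star-shaped tin cookie cutter, 63 x 60 mm, 22 mm high, loose; not to be moved. Origin: centre of its underside.
- post_left (a point): top of one of the fence's two round gate posts, 51 mm above the worktop; post 18 mm thick, at x = -34 mm, y = +51 mm of the fence. The clear gap between the posts is 84 mm, 6 mm more than the ramekin.
- post_right (a point): top of one of the fence's two round gate posts, 51 mm above the worktop; post 18 mm thick, at x = -34 mm, y = -51 mm of the fence. The clear gap between the posts is 84 mm, 6 mm more than the ramekin.
Mind the look-alikes: they are no part of the job. Leave any orange or pink look-alike of the ramekin alone.

How it is judged:
By the outcome, as a careful person would: the job done as asked, in the order asked, and still so for the second after the job is handed in, with the robot touching nothing.
It also fails if it takes over 56 s, if anything falls off the work surface, if the arm or the gripper's body presses on something with over 40 N, if the wrist force passes 120 N, or if a joint passes its speed limit or range.

## Working session

There is one attempt and no reset: what is moved stays moved. The work goes in short steps, Python scripts to look and compute and a shell command to move; the robot and the scene stay as the last step left them, time stands still between calls to the robot, and variables do not carry over. Pictures are saved under pics/ and viewed, about 8 in all and at most 12, crops included, and the job is handed in when it is done.

```bash
mkdir -p pics; python3 - <<'E'
from station import sense,cams,job
import cv2,numpy as np
s=sense();print(s['time_s'],s['tcp_pos'],np.round(s['ee_rot'],3).tolist(),s['gripper_width'])
for n in("scene","side"):
    im=cams.capture(n);cv2.imwrite(f'pics/{n}0.png',im[:,:,::-1]);p=cams.camera_params(n);print(n,{k:np.round(v,3).tolist() for k,v in p.items()})
E
```

```text
0.0 [ 0.18862962 -0.5953793   0.29116936] [[-0.953, -0.302, -0.001], [-0.302, 0.953, 0.002], [0.0, 0.002, -1.0]] 0.9982828491578507
scene {'fx': 484.235, 'fy': 484.235, 'cx': 277.076, 'cy': 204.861, 'origin': [-0.148, 0.761, 0.99], 'rotation': [[-0.8, -0.405, 0.442], [-0.6, 0.548, -0.583], [-0.006, -0.732, -0.682]]}
side {'fx': 448.219, 'fy': 448.219, 'cx': 279.869, 'cy': 212.49, 'origin': [0.535, -1.229, 0.56], 'rotation': [[0.997, 0.05, -0.054], [0.069, -0.38, 0.922], [0.026, -0.924, -0.383]]}
```

View pics/scene0.png

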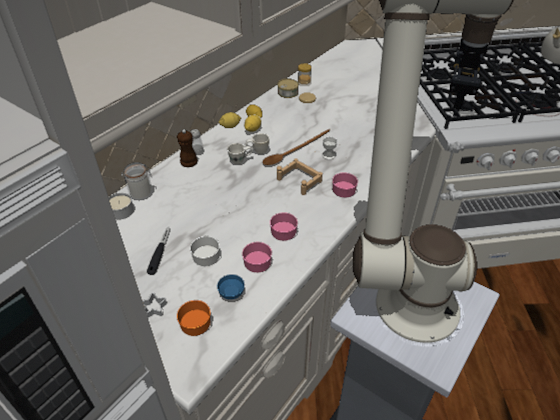

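View pics/side0.png

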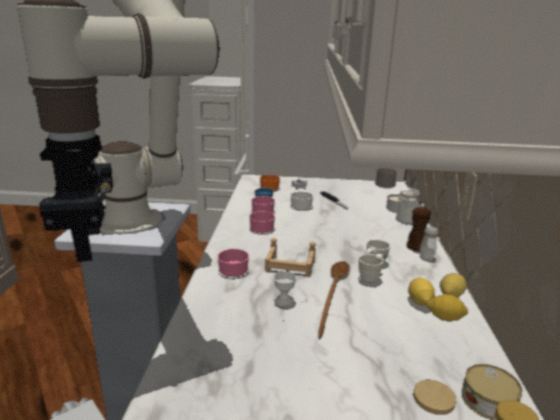

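The white ramekin is at about (205,250) in the scene view. The look-alikes are pink at (258,257), (284,226) and (345,185), and orange at (195,317). The other candidates are the grey cups with handles at (238,153) and (261,144) and a candle at (120,206). Only the one at (205,250) is off-white, open and straight-sided. I'll enlarge it together with the fence at (300,175).

```bash
python3 - <<'E'
import cv2,numpy as np
a=cv2.imread('pics/scene0.png')
A=cv2.resize(a[225:275,170:240],None,fx=8,fy=8,interpolation=2)[:, :]
B=cv2.resize(a[150:200,262:342],None,fx=8,fy=8,interpolation=2)
c=np.zeros((600,800,3),np.uint8)
A=cv2.resize(a[230:270,180:230],None,fx=7,fy=7,interpolation=2);B=cv2.resize(a[150:200,265:335],None,fx=6,fy=6,interpolation=2)
c[:280,:350]=A;c[300:600,:420]=B
s=cv2.imread('pics/side0.png');S=cv2.resize(s[235:280,260:325],None,fx=6,fy=6,interpolation=2);c[:270,400:790]=S
S=cv2.resize(s[185:215,280:325],None,fx=7,fy=7,interpolation=2);c[300:510,450:765]=S
cv2.imwrite('pics/crop.png',c)
E
```

```text
(no output)
```

View pics/crop.png

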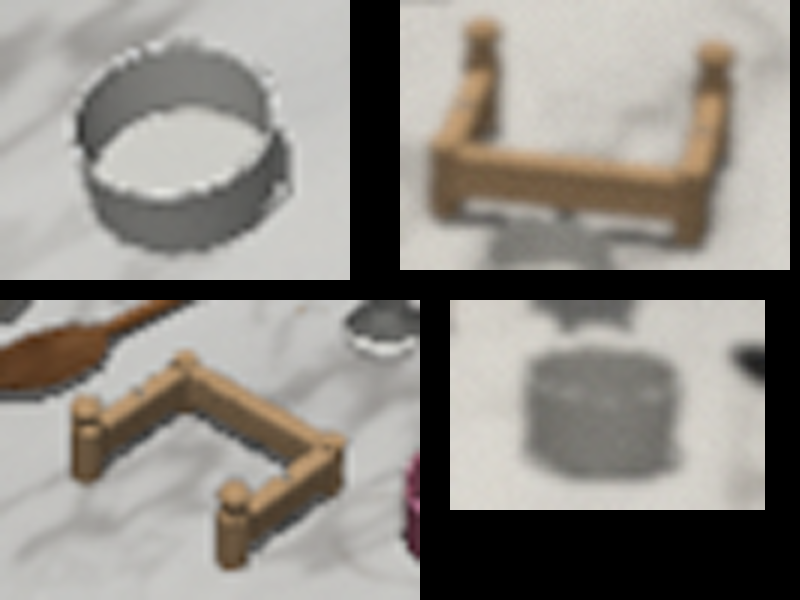

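```bash
cat >h.py <<'E'
import numpy as np
from station import sense,cams
def ray(n,uv,z,p=None):
    p=p or cams.camera_params(n);d=np.array(p['rotation'])@[(uv[0]-p['cx'])/p['fx'],(uv[1]-p['cy'])/p['fy'],1];o=np.array(p['origin'])
    return (o+d*(z-o[2])/d[2])[:2]
E
python3 - <<'E'
from h import *
for k,n,uv,z in [("ram","scene",(205.7,247.4),.04),("ram","side",(301.4,195.7),.04),("post1","scene",(279.2,166.7),.051),("post2","scene",(303.7,181.7),.051),("postA","side",(273.7,239.2),.051),("postB","side",(312.5,243),.051),("corner1","scene",(296.2,160),.031),("corner2","scene",(320,173.3),.031),("cornA","side",(268,259.5),.031),("cornB","side",(308.5,264.5),.031),
 ("pinkA","scene",(258,251),.04),("pinkB","scene",(284,221),.04),("pinkC","scene",(345,180),.04),("blue","scene",(231,283),.03),("egg","scene",(330,143),.06),("spoon","scene",(272,160),.01),("cup","scene",(238,148),.04)]:
    print(k,n,ray(n,uv,z).round(4))
E
```

```text
ram scene [0.5213 0.1914]
ram side [0.524  0.1801]
post1 scene [ 0.5608 -0.1858]
post2 scene [ 0.4586 -0.1717]
postA side [ 0.4606 -0.1849]
postB side [ 0.5611 -0.1949]
corner1 scene [ 0.5524 -0.2664]
corner2 scene [ 0.4536 -0.2552]
cornA side [ 0.453  -0.2591]
cornB side [ 0.5526 -0.2728]
pinkA scene [0.4027 0.1191]
pinkB scene [ 0.4138 -0.0108]
pinkC scene [ 0.3692 -0.2638]
blue scene [0.3964 0.2351]
egg scene [ 0.4947 -0.3747]
spoon scene [ 0.632  -0.2415]
cup scene [ 0.7375 -0.1955]
```

The ramekin is confirmed as the open grey-white cup. The fence mouth faces +y, and its axis points roughly along (-0.115,-0.993). First I turn the tool to line up with that axis.

```bash
python3 -m handwheel '[[0,0,0,-9.4,0.4],[0,0,0,-9.4,0.4],[0,0,0,-9.4,0.4],[0,0,0,-9.4,0.4],[0,0,0,-9.4,0.4],[0,0,0,-9.4,0.4],[0,0,0,-9.4,0.4],[0,0,0,0,0.4]]'
cat >>h.py <<'E'
def to(x,y,z):
    s=sense();R=np.array(s['ee_rot']);print('t',round(s['time_s'],2),'tcp',np.round(s['tcp_pos'],4),'xaxis',np.round(R[:,0],3),'f',np.round(s['wrist_force'],1),'g',round(s['gripper_width'],2))
    print('shift cm',np.round(100*R.T@(np.array([x,y,z])-s['tcp_pos']),2))
E
python3 -c "
from h import *
to(.48,-.2,.29);to(.535,.265,.29)"
```

```text
time_s: 1.1
tcp_pos: [0.1887, -0.5956, 0.2917]
ee_rot: [[-0.117, -0.993, -0.0], [-0.993, 0.117, 0.001], [-0.001, 0.0, -1.0]]
wrist_force: [-0.1, -0.5, -0.9]
gripper_width: 0.405
t 1.1 tcp [ 0.1887 -0.5956  0.2917] xaxis [-0.117 -0.993 -0.001] f [-0.1 -0.5 -0.9] g 0.41
shift cm [-42.7  -24.29   0.2 ]
t 1.1 tcp [ 0.1887 -0.5956  0.2917] xaxis [-0.117 -0.993 -0.001] f [-0.1 -0.5 -0.9] g 0.41
shift cm [-89.52 -24.3    0.25]
```

```bash
python3 -m handwheel '[[-4.27,-2.43,0,0,0.4],[-4.27,-2.43,0,0,0.4],[-4.27,-2.43,0,0,0.4],[-4.27,-2.43,0,0,0.4],[-4.27,-2.43,0,0,0.4],[-4.27,-2.43,0,0,0.4],[-4.27,-2.43,0,0,0.4],[-4.27,-2.43,0,0,0.4],[-4.27,-2.43,0,0,0.4],[-4.27,-2.43,0,0,0.4]]' >/dev/null
cat >>h.py <<'E'
def wrist(f):
    import cv2,pickle
    p=cams.camera_params('wrist');im=cams.capture('wrist');cv2.imwrite(f'pics/{f}.png',im[:,:,::-1]);pickle.dump(p,open(f'pics/{f}.pkl','wb'))
E
python3 -c "
from h import *
wrist('w1');to(.535,.265,.29)"
```

```text
t 2.4 tcp [ 0.4831 -0.1952  0.2922] xaxis [-0.114 -0.993 -0.001] f [2.8 1.7 0.4] g 0.4
shift cm [-46.31   0.11   0.25]
```

View pics/w1.png

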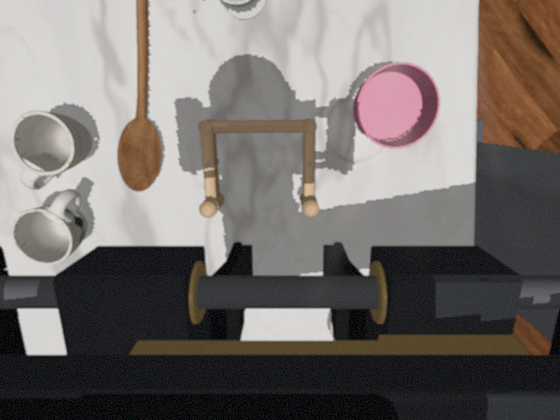

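The wrist picture shows the fence square to the tool: post tops at (208,207) and (311,207), back corners at (207,127) and (309,126).

```bash
python3 -c "
from h import *
import pickle
p=pickle.load(open('pics/w1.pkl','rb'))
for uv,z in [((208,207),.051),((311,207),.051),((207,127),.031),((309,126),.031)]: print(ray('w',uv,z,p).round(4))"
python3 -m handwheel '[[-4.6,0,0,0,0.4],[-4.6,0,0,0,0.4],[-4.6,0,0,0,0.4],[-4.6,0,0,0,0.4],[-4.6,0,0,0,0.4],[-4.6,0,0,0,0.4],[-4.6,0,0,0,0.4],[-4.6,0,0,0,0.4],[-4.6,0,0,0,0.4],[-4.9,0,0,0,0.4]]' 
python3 -c "
from h import *
wrist('w2')"
```

```text
[ 0.5601 -0.1913]
[ 0.4601 -0.1793]
[ 0.552  -0.2663]
[ 0.4531 -0.2555]
time_s: 3.65
tcp_pos: [0.5327, 0.2616, 0.2921]
ee_rot: [[-0.118, -0.993, -0.0], [-0.993, 0.118, -0.0], [0.0, 0.0, -1.0]]
wrist_force: [0.9, 0.9, 0.2]
gripper_width: 0.401
```

View pics/w2.png

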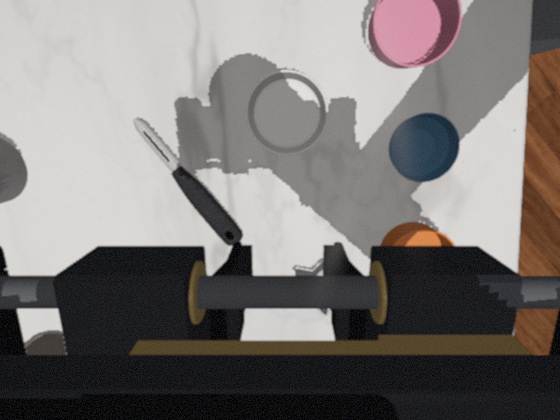

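The ramekin rim is centred at (287,111). Behind it lie the knife handle end at (233,236) and the star cutter at about (310,270), so I check where the fingers would land.

```bash
python3 -c "
from h import *
import pickle
p=pickle.load(open('pics/w2.pkl','rb'))
for k,uv,z in [('ram',(287,111),.04),('knife',(233,240),.015),('cutL',(293,266),.022),('cutfront',(322,258),.022)]: print(k,ray('w',uv,z,p).round(4))
print('cut scene',ray('scene',(154,303),.022))
r=ray('w',(287,111),.04,p); d=np.array([-.118,-.993]);d/=np.hypot(*d)
m=np.array([.5101,-.1853]);n=np.array([-d[1],d[0]]);print('lateral',(r-m)@n,'along',(r-m)@d)
q=r-d*.058;to(*q,.29);to(*q,.085)"
```

```text
ram [0.5253 0.1878]
knife [0.6012 0.3174]
cutL [0.5384 0.3532]
cutfront [0.5055 0.3475]
cut scene [0.51070577 0.38743195]
lateral -0.028974202297680433 along -0.3722940542216815
t 3.7 tcp [0.5337 0.2666 0.2916] xaxis [-0.115 -0.993 -0.002] f [3.  2.1 1.2] g 0.4
shift cm [ 2.12 -0.08  0.15]
t 3.7 tcp [0.5337 0.2666 0.2916] xaxis [-0.115 -0.993 -0.002] f [3.  2.1 1.2] g 0.4
shift cm [ 2.17 -0.04 20.65]
```

```bash
python3 -m handwheel '[[2.1,0,2,0,0.4],[0,0,3,0,0.4],[0,0,4,0,0.4],[0,0,4,0,0.4],[0,0,3.5,0,0.4],[0,0,2.5,0,0.4],[0,0,1.5,0,0.4],[0,0,0.5,0,0.4],[0,0,0,0,0.4]]' 
python3 -c "
from h import *
to(.5101+.0053,-.1853+.0443,.082)"
```

```text
time_s: 4.82
tcp_pos: [0.5307, 0.2396, 0.0827]
ee_rot: [[-0.116, -0.993, 0.001], [-0.993, 0.116, 0.0], [-0.0, -0.001, -1.0]]
wrist_force: [0.0, 0.4, 0.9]
gripper_width: 0.396
t 4.83 tcp [0.5307 0.2396 0.0827] xaxis [-0.116 -0.993 -0.   ] f [0.  0.4 0.9] g 0.4
shift cm [37.98 -2.88  0.05]
```

```bash
python3 -m handwheel '[[0.5,0,0,0,0.4],[0.5,0,0,0,0.4],[0.5,0,0,0,0.4],[0.7,0,0,0,0.4],[0.8,-0.05,0,0,0.4],[1,-0.1,0,0,0.4],[1,-0.15,0,0,0.4],[1,-0.15,0,0,0.4],[1,-0.15,0,0,0.4],[1,-0.15,0,0,0.4]]' 
python3 -m handwheel '[[1,-0.15,0,0,0.4],[1,-0.15,0,0,0.4],[1,-0.15,0,0,0.4],[1,-0.15,0,0,0.4],[1,-0.15,0,0,0.4],[1,-0.15,0,0,0.4],[1,-0.15,0,0,0.4],[1,-0.15,0,0,0.4],[0.8,-0.1,0,0,0.4],[0.5,-0.05,0,0,0.4]]' 
python3 -c "
from h import *
to(.5101+.0053,-.1853+.0443,.082)
import cv2
a=cams.capture('scene')[:,:,::-1];cv2.imwrite('pics/s2.png',cv2.resize(a[130:270,170:350],None,fx=4,fy=4,interpolation=2))"
```

```text
time_s: 6.08
tcp_pos: [0.5286, 0.1583, 0.0822]
ee_rot: [[-0.115, -0.993, -0.0], [-0.993, 0.115, -0.0], [0.0, 0.0, -1.0]]
wrist_force: [0.2, 3.8, 3.2]
gripper_width: 0.4
time_s: 7.32
tcp_pos: [0.5312, 0.0645, 0.0822]
ee_rot: [[-0.116, -0.993, -0.0], [-0.993, 0.116, -0.0], [0.0, 0.0, -1.0]]
wrist_force: [0.1, 3.5, 3.0]
gripper_width: 0.404
t 7.33 tcp [0.5312 0.0645 0.0822] xaxis [-0.116 -0.993  0.   ] f [0.1 3.5 3. ] g 0.4
shift cm [ 2.059e+01 -8.100e-01  2.000e-02]
```

View pics/s2.png

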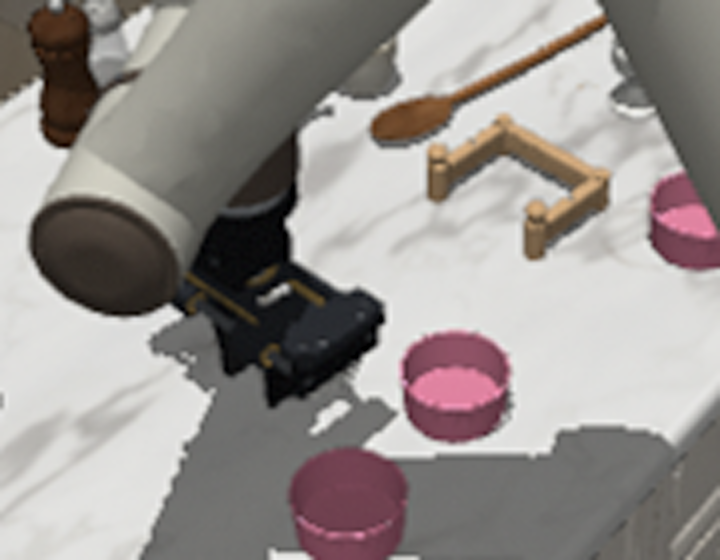

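```bash
python3 -c "
from h import *
wrist('w3')
import cv2
a=cams.capture('side')[:,:,::-1];a=cv2.resize(a[190:280,230:350],None,fx=4,fy=4,interpolation=2)
w=cv2.imread('pics/w3.png')[:300,130:430]
c=np.zeros((360,800,3),np.uint8);c[:300,:300]=w;c[:360,310:790]=a;cv2.imwrite('pics/c3.png',c)"
```

```text
(no output)
```

View pics/c3.png

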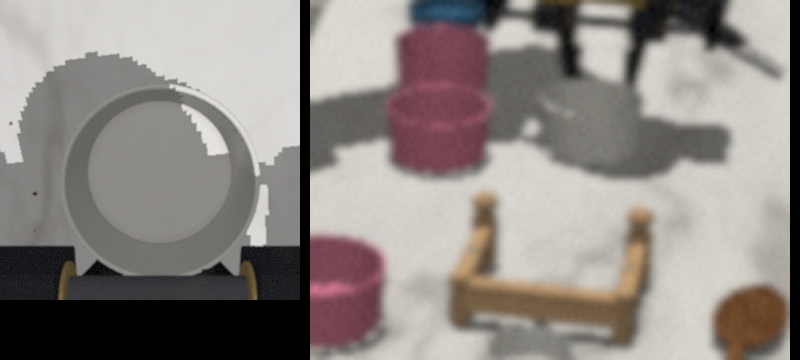

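The ramekin is flat on the worktop, cradled by both fingers: rim columns 194–390 in the full wrist frame, centre about (292,181). I compute the shift left to the gate axis.

```bash
python3 -c "
from h import *
import pickle
p=pickle.load(open('pics/w3.pkl','rb'))
m=np.array([.5101,-.1853]);d=np.array([-.118,-.993]);d/=np.hypot(*d);n=np.array([-d[1],d[0]])
s=sense();t=np.array(s['tcp_pos'][:2]);r=ray('w',(292,181),.04,p)
for q in(r,t): print(q.round(4),'along mm',1000*(q-m)@d,'lat',1000*(q-m)@n)
to(*(m+.034*d-.0444*d),.082)"
```

```text
[0.5248 0.0183] along mm -203.8895430251383 lat -9.462694755809544
[0.5309 0.0644] along mm -250.4011985057173 lat -8.82293945676781
t 7.47 tcp [0.5309 0.0644 0.0819] xaxis [-0.116 -0.993  0.001] f [0.6 0.8 0.8] g 0.4
shift cm [ 2.4e+01 -8.3e-01  1.0e-02]
```

```bash
python3 -m handwheel '[[0.6,0,0,0,0.4],[0.9,-0.1,0,0,0.4],[1,-0.13,0,0,0.4],[1,-0.13,0,0,0.4],[1,-0.13,0,0,0.4],[1,-0.13,0,0,0.4],[1,-0.13,0,0,0.4],[1,-0.13,0,0,0.4],[1,0,0,0,0.4],[1,0,0,0,0.4]]' 
python3 -m handwheel '[[1,0,0,0,0.4],[1,0,0,0,0.4],[1,0,0,0,0.4],[0.6,0,0,0,0.4],[0.3,0,0,0,0.4],[0,0,0,0,0.4]]' 
python3 -c "
from h import *
wrist('w4')
to(.5101-.118*-.0104,-.1853+.993*.0104,.082)"
```

```text
time_s: 8.72
tcp_pos: [0.529, -0.0309, 0.0823]
ee_rot: [[-0.115, -0.993, 0.0], [-0.993, 0.115, 0.0], [-0.0, -0.0, -1.0]]
wrist_force: [0.1, 0.7, -0.8]
gripper_width: 0.403
time_s: 9.48
tcp_pos: [0.5244, -0.0693, 0.0822]
ee_rot: [[-0.115, -0.993, -0.0], [-0.993, 0.115, -0.0], [0.0, 0.0, -1.0]]
wrist_force: [-0.4, 0.1, 0.3]
gripper_width: 0.398
t 9.53 tcp [ 0.5245 -0.0691  0.0823] xaxis [-0.115 -0.993  0.   ] f [-0.7 -0.4  0.3] g 0.4
shift cm [10.67  0.09  0.03]
```

View pics/w4.png

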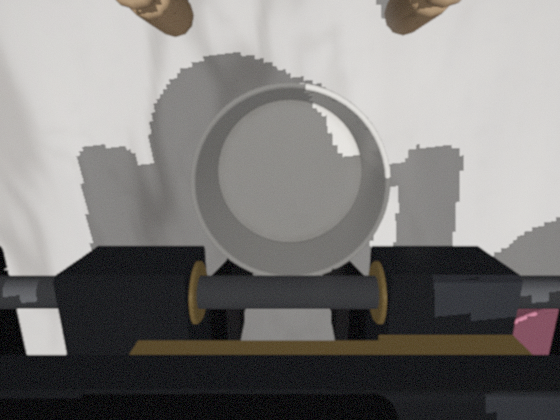

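The ramekin rim spans columns 192–389 with its centre at (290,180). The post bases' inner edges are at about (193,25) and (386,25).

```bash
python3 -c "
from h import *
import pickle
p=pickle.load(open('pics/w4.pkl','rb'));print(p['cx'])
m=np.array([.5101,-.1853]);d=np.array([-.116,-.993]);d/=np.hypot(*d);n=np.array([-d[1],d[0]])
t=np.array(sense()['tcp_pos'][:2])
for k,q in(('ram',ray('w',(290.5,180),.04,p)),('tcp',t),('pl',ray('w',(193,22),.0,p)),('pr',ray('w',(386,22),.0,p)),('footL',ray('w',(219,172),.005,p)),('footR',ray('w',(361,172),.005,p))): print(k,q.round(4),'along mm',1000*(q-m)@d,'lat',1000*(q-m)@n)"
```

```text
287.3609832506844
ram [ 0.5188 -0.1155] along mm -70.32343972933353 lat 0.5020690406748507
tcp [ 0.5245 -0.0691] along mm -117.0762242579618 lat 0.8264233693417342
pl [ 0.5545 -0.1845] along mm -5.915819315674241 lat 44.04009021543974
pr [ 0.4687 -0.1745] along mm -5.90091573020613 lat -42.414256968150696
footL [ 0.5531 -0.117 ] along mm -72.78345924795721 lat 34.79825533005646
footR [ 0.4849 -0.1091] along mm -72.75278122053828 lat -33.86537915175876
```

Centred to within about 0.5 mm, so I push straight through slowly and watch the force.

```bash
python3 -m handwheel '[[0.5,0,0,0,0.4],[0.7,0,0,0,0.4],[0.8,0,0,0,0.4],[0.8,0,0,0,0.4],[0.8,0,0,0,0.4],[0.8,0,0,0,0.4],[0.6,0,0,0,0.4]]' 
python3 -m handwheel '[[0.6,0,0,0,0.4],[0.7,0,0,0,0.4],[0.7,0,0,0,0.4],[0.7,0,0,0,0.4],[0.7,0,0,0,0.4],[0.5,0,0,0,0.4],[0.4,0,0,0,0.4],[0.3,0,0,0,0.4],[0.2,0,0,0,0.4]]' 
python3 -c "
from h import *
wrist('w5')
to(.5101-.118*-.0104,-.1853+.993*.0104,.082)"
```

```text
time_s: 10.4
tcp_pos: [0.5187, -0.1193, 0.0823]
ee_rot: [[-0.116, -0.993, 0.0], [-0.993, 0.116, 0.0], [-0.0, -0.0, -1.0]]
wrist_force: [0.3, 1.3, 0.3]
gripper_width: 0.402
time_s: 11.52
tcp_pos: [0.5132, -0.1665, 0.0822]
ee_rot: [[-0.115, -0.993, -0.0], [-0.993, 0.115, 0.0], [-0.0, 0.0, -1.0]]
wrist_force: [-0.2, 1.9, 0.6]
gripper_width: 0.396
t 11.57 tcp [ 0.5132 -0.1666  0.0822] xaxis [-0.115 -0.993  0.   ] f [0.1 1.4 0.2] g 0.4
shift cm [0.85 0.09 0.02]
```

View pics/w5.png

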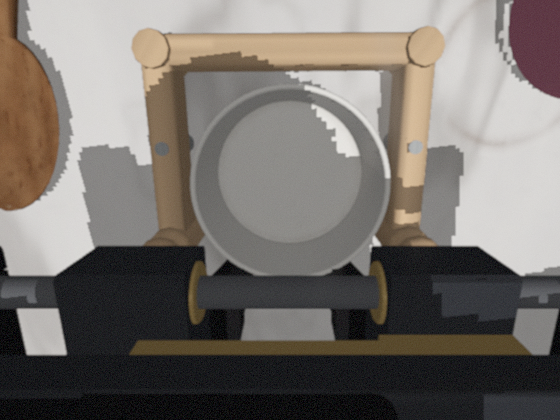

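The ramekin is between the posts, centred, with its rim's front at row 83 and the rail's inner edge at row 70, so about 5 mm remain. I creep forward until it touches.

```bash
python3 -m handwheel '[[0.2,0,0,0,0.4],[0.2,0,0,0,0.4],[0.15,0,0,0,0.4],[0.1,0,0,0,0.4]]'
python3 -m handwheel '[[0.1,0,0,0,0.4],[0,0,0,0,0.4]]'
```

```text
time_s: 12.08
tcp_pos: [0.5125, -0.1729, 0.0822]
ee_rot: [[-0.115, -0.993, -0.0], [-0.993, 0.115, 0.0], [-0.0, 0.0, -1.0]]
wrist_force: [-0.2, 1.7, 1.0]
gripper_width: 0.397
time_s: 12.32
tcp_pos: [0.5124, -0.1739, 0.0823]
ee_rot: [[-0.115, -0.993, 0.0], [-0.993, 0.115, -0.0], [0.0, -0.0, -1.0]]
wrist_force: [0.4, 2.6, 1.2]
gripper_width: 0.399
```

```bash
for i in 1 2 3; do :; done; python3 -m handwheel '[[0.1,0,0,0,0.4],[0,0,0,0,0.4]]' | grep -E "tcp|force"
python3 -m handwheel '[[0.1,0,0,0,0.4],[0,0,0,0,0.4]]'| grep -E "tcp|force"
```

```text
tcp_pos: [0.5123, -0.1747, 0.0823]
wrist_force: [-0.0, 2.8, 1.3]
tcp_pos: [0.5123, -0.175, 0.0822]
wrist_force: [-0.3, 6.2, 0.7]
```

```bash
python3 -m handwheel '[[0.1,0,0,0,0.4],[0,0,0,0,0.4]]'| grep -E "tcp|force"
python3 -c "
from h import *
wrist('w6')"
```

```text
tcp_pos: [0.5123, -0.1753, 0.0823]
wrist_force: [0.3, 10.6, 1.6]
```

View pics/w6.png

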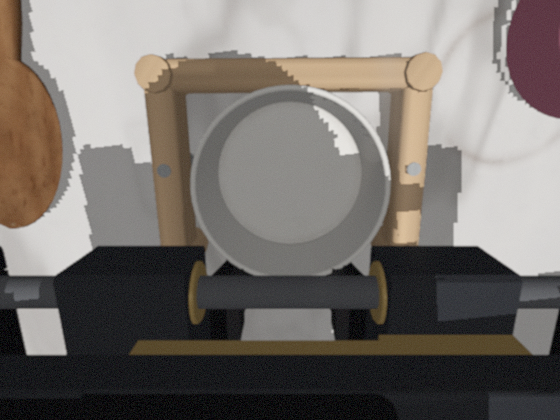

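The rim now meets the rail at row 88 and the force has risen to 10.6 N with no further travel, so contact is made. I back straight off 8 cm, clear of the gate, and then rise.

```bash
python3 -m handwheel '[[-0.3,0,0,0,0.4],[-0.7,0,0,0,0.4],[-1.5,0,0,0,0.4],[-2.5,0,0,0,0.4],[-3,0,0,0,0.4],[0,0,-3,0,0.4],[0,0,-4,0,0.4],[0,0,-4,0,0.4],[0,0,-3,0,0.4],[0,0,0,0,0.4]]'
python3 -c "
from h import *
wrist('w7')
import cv2
a=cams.capture('side')[:,:,::-1];a=cv2.resize(a[175:315,215:355],None,fx=3,fy=3,interpolation=2)
w=cv2.imread('pics/w7.png')[:300,100:470]
c=np.zeros((420,800,3),np.uint8);c[:300,:370]=w;c[:,375:795]=a;cv2.imwrite('pics/c7.png',c)"
```

```text
time_s: 14.38
tcp_pos: [0.5224, -0.0967, 0.225]
ee_rot: [[-0.115, -0.993, 0.006], [-0.993, 0.115, 0.0], [-0.001, -0.006, -1.0]]
wrist_force: [0.1, 0.7, -1.1]
gripper_width: 0.398
```

View pics/c7.png

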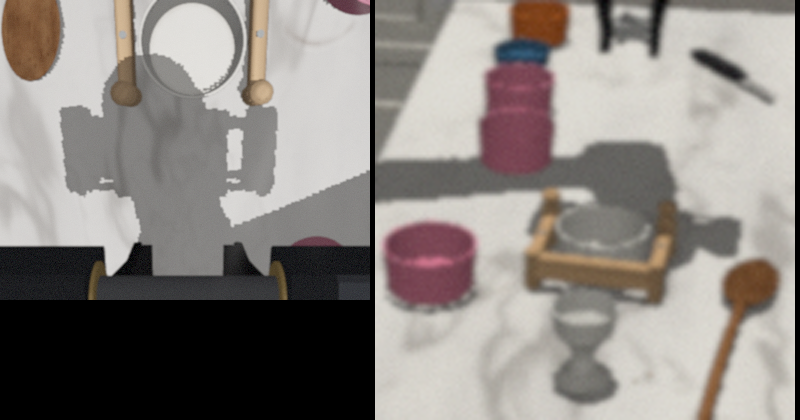

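```bash
python3 -c "
from station import job
print(job.finish_job())"
```

```text
the job is handed in; nothing more can be done
None
```

I pushed the white ramekin across the worktop with the two half-open fingers, through the gap between the posts, and on against the fence's back rail. I then backed the fingers straight out, raised the tool and handed the job in at about 14.5 s of the 56 s allowed.

- **Contact with the rail:** over the last millimetre of pushing, the force rose from 2.8 to 10.6 N while the tool barely moved. The close-up at that moment showed the rim meeting the rail.
- **After backing off:** the ramekin stood upright inside the fence and the fingers were well clear. The rail contact itself was not measured again once the fingers had left.
- **Other things:** the egg cup, blue bowl, star cutter and look-alikes appeared where they had stood. I judged this by eye, and the star cutter was small and partly behind the gripper in that view.
- **Position estimates:** the scene and side cameras disagreed by up to about 13 mm on some points, so I used the wrist camera's positions to line up. At the gate it put the ramekin within about 0.5 mm of the middle of the gap.

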